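Third hand at the core-cradle jig: pin it, press it, keep pressing

ROBOT

A 6-joint arm with a two-finger parallel gripper is mounted at the origin on the work surface. World frame = base frame: x ahead of the robot, y to its left, z up, the work surface at z = 0. Lengths are in m, angles in rad, forces in N, time in s.
With the tool pointing down it reaches from about 0.375 to 0.9 m from the base axis. Payload 3.1 kg.
Tool frame: the origin (TCP) lies at the very end of the fingers, on their centre line; the grasp point (between the pads) lies r.grasp_offset behind it (r.grasp_offset is the distance from the TCP to the grasp point, in m); z points along the fingers, y is the line along which they close (so a half turn about z gives the same grasp; the last joint's range is limited). The gripper opens to 87 mm and grips with 3 to 60 N. Pads are 19 mm wide; open, the fingers measure 117 mm over their backs; the gripper's body (75 mm by 190 mm) begins 51 mm behind the grasp point.
Start: joints at [0.965, 0.527, 1.433, -0, 1.181, -0.178], TCP at [0.259, 0.569, 0.223] pointing down, gripper open.
Joint ranges: [-3.08, 3.08], [-0.75, 2.2], [0.22, 2.44], [-1.43, 4.57], [0, 2.65], [-2.85, 2.85]. Speed limits (rad/s): [2.79, 2.79, 3.14, 3.14, 3.14, 3.14].

INTERFACE

Orientations are given as a unit quaternion [x, y, z, w].
In Python, from rig import r, cams gives the robot as it stands. The module is installed in compiled form; this text tells all that it offers.
- The arm moves only by the tool step_arm, never from a script. Its arguments are lists of equal length, an entry for each row: "delta_pos": the shift along the tool's x, y, z in mm, a list of three; "delta_rot": the turn, a rotation vector about the tool's x, y, z in degrees, a list of three; "gripper": the closure, from 0 (fully open) to 1 (shut). A call has exactly 10 rows; each row is the pose to reach, as a shift and turn from the pose commanded when the call began, along the tool's axes at that moment; what a row does not reach only later rows make up. A row lasts 1/12 s, in which the tool goes at most 41.7 mm and 7.16 degrees, less where a joint would pass 70% of its speed; a pose out of reach is approached as far as the arm can. A call with a gripper value outside its range is refused whole. The fingers move at their own pace and stop on an object; the grip force is fixed at half the most. Time passes only in rows, so rows that repeat a pose let the fingers close, or fill a call up. It gives the time, the measured TCP pose, the force, the opening and the grip force at its end, in the units of the state.
- r.get_obs(): the state, without advancing time (a new reading comes with each control period).
- cams.grab_frame(name): name is "side" or "top"; returns the picture (384x512x3 uint8, red, green, blue); there is no depth.
- cams.camera_info(name): a dict with "fx", "fy", "cx", "cy" (pixels), "pose" (4x4, takes a point from camera to world coordinates). Camera axes: x right, y up, looking along -z (the intrinsics and any distortion apply to the point x, -y, -z); pixel columns grow to the right and rows downward; lengths in m; the calibration is good to about 2 mm. A picture is of the moment at which its call begins. camera_info takes no time and is no camera call.
- r.sign_off(): hands the job in; it is judged then, once.
The state is a dict: "clock": time; "qpos": joint angles; "dq": joint speeds; "joint_torque": joint torques, N m; "position": TCP position; "orientation": TCP orientation; "force": force on the tool from outside, world axes, zero at the start; "torque": the same for the moment, N m; "width": finger opening in m; "grip_force": force on a finger pad.
Only numpy, scipy, OpenCV 4.12 (cv2) and the standard library are available. Lean on these libraries where they do the work, as an engineer would, in place of code of your own. Each camera call takes 0.05 s, during which the arm holds its last target. There are 200 camera calls.

TASK

Take the tall-headed locating pin from the pin stand and push it fully home into the hole in the jig's bed, let go of it, then slide the forked foot plate forward along the bed, its slot passing either side of the pin, squarely up against the sprung steel backstop. Press it there with a steady 12 newtons or so (the front face of the backstop is then pushed back level with the small dark index blocks beside its ends; never right to the end of its travel) and finish while still holding it pressed, so that a colleague can screw it down. Leave the short plug and everything else on the bench alone.

Things in the scene. Friction and masses are not known exactly. Their poses are not given: they have to be found in the camera images.
- jig: fixed grey jig bed, 280 (x) x 180 (y) x 30 mm high; origin at the centre of its underside; x is the pressing direction (to the backstop, roughly away from the robot), z up. Spring housing 22 x 130 x 34 mm on its far end at x = 114..136 mm. Two dark index blocks, 8 (x) x 12 x 12 mm, on the bed at x = 78..86, y = +-77 mm, beside the backstop's ends
- pin_hole (a point): centre of the mouth of the round hole for the pin, in the top face of the bed (30 mm above the bench), at jig x = 45, y = 0, 25 mm in front of the face of the released backstop; hole 9.5 mm in diameter with a small chamfer, vertical, blind, 25 mm deep; axes as the jig's
- backstop (a joint): travel of the sprung steel backstop in m: 0 released, growing as it is pushed along jig +x, end of travel 0.024 (keep below 0.021). Spring 1000 N/m without preload: 0.012 m is 12 N, 1 N per mm. It moves straight and springs back by itself
- backstop_face (a point): middle of the flat front face of the backstop, 14.0 mm above the bed, facing jig -x; moves with it; at jig x = 70 mm, y = 0 when released. The backstop is a steel bar 130 mm wide (y), 12 mm thick, its top 28.5 mm above the bed
- plate: loose aluminium forked plate, 0.35 kg, flat on the bed, 110 (x) x 100 (y) x 10 mm; origin at the centre of its underside, x towards the fork's ends, which meet the backstop (plate x = 55 mm). Open slot 18 mm wide, 60 mm deep (x = -5..55, y = -9..9). Upright rib behind it, x = -46..-34, 54 mm wide, top 55 mm above the underside. Starts short of the hole, a little shifted and turned
- plate_rib (a point): a point in the middle of the rib, 40 mm above the plate's underside (15 mm below the rib's top), at plate x = -40 mm; axes as the plate's; the rib can be pinched front to back, 12 mm
- stand: fixed white plastic stand 140 (x) x 60 (y) x 35 mm high, origin at the centre of its underside, with two vertical holes 10 mm wide and 25 mm deep at x = +-42 mm; the pin stands in one, the short plug in the other
- pin: loose steel locating pin, upright, 71 mm high, 70 g: shank 8 mm in diameter, 43 mm long, chamfered foot; round head 18 mm in diameter, 28 mm tall; origin at the centre of its foot, z up. It goes 25 mm deep into the stand's or the bed's hole with a light push; its head then stands 18 mm clear of the surface and passes over the plate
- pin_tip (a point): centre of the pin's foot (same point as its origin)
- pin_grip (a point): middle of the pin's head, 58 mm above the foot, to be gripped across 18 mm
- plug: the short plug in the other hole of the stand, same shank, flat head 26 mm in diameter and 8 mm thick; origin at its foot; leave it
- driver: screwdriver with wooden handle, 160 mm, 26 mm thick, lying beside the jig; origin underneath its middle; leave it
- screwbox: small clear open box 70 x 55 x 28 mm beside the jig; origin at the centre of its underside; leave it
- tin_a: aluminium sample tin, 66 mm in diameter, 50 mm high; origin underneath; leave it
- tin_b: another such tin; leave it
- scoop: spatula, 280 mm long; origin underneath its middle; leave it

How it is judged:
By the outcome, as a careful person would: the job done as asked, in the order asked, and still so for the second after the job is handed in, while the arm keeps its last pose, push and grip.
It also fails if it takes over 61 s, if anything falls off the work surface, if the arm or the gripper's body presses on something with over 40 N, if the wrist force passes 120 N, or if a joint passes its speed limit or range.

## Working session

There is one attempt and no reset: what is moved stays moved. The work goes in short steps, Python scripts to look and compute and a tool call to move; the robot and the scene stay as the last step left them, time stands still between calls to the robot, and variables do not carry over. Pictures are saved under pics/ and viewed, at most 13 in all, crops included, and the job is handed in when it is done.

Besides the shell and the picture viewer there is one more tool, called as name(argument=value, ...) on one line, values as JSON. step_arm: Moves the arm, as the interface text tells. Its arguments: {"type":"object","properties":{"delta_pos":{"type":"array","items":{"type":"array","items":{"type":"number"}}},"delta_rot":{"type":"array","items":{"type":"array","items":{"type":"number"}}},"gripper":{"type":"array","items":{"type":"number"}}},"required":["delta_pos","delta_rot","gripper"]}

```bash
mkdir -p pics
python3 - <<'E'
from rig import r,cams
import cv2,numpy as np
np.set_printoptions(precision=4,suppress=True)
for n in("side","top"):
    f=cams.grab_frame(n); cv2.imwrite(f"pics/{n}0.png",f[:,:,::-1]); i=cams.camera_info(n); print(n,i)
o=r.get_obs(); print(o); print(r.grasp_offset)
E
```

```text
side {'fx': 482.8595127600795, 'fy': 482.8595127600795, 'cx': 264.42639772494294, 'cy': 187.43759863874237, 'pose': array([[ 0.9747,  0.1574, -0.159 ,  0.3291],
       [-0.2237,  0.6833, -0.695 , -0.9425],
       [-0.0007,  0.713 ,  0.7012,  1.0075],
       [ 0.    ,  0.    ,  0.    ,  1.    ]])}
top {'fx': 463.0585555052235, 'fy': 463.0585555052235, 'cx': 249.6361961058975, 'cy': 193.53600269942734, 'pose': array([[-0.0082,  0.9874, -0.1582,  0.2747],
       [-0.9999, -0.0102, -0.0115, -0.0013],
       [-0.013 ,  0.1581,  0.9873,  1.5513],
       [ 0.    ,  0.    ,  0.    ,  1.    ]])}
{'clock': 0.1, 'qpos': array([ 0.9645,  0.5284,  1.4338, -0.    ,  1.1815, -0.1785]), 'dq': array([ 0.001 , -0.001 , -0.0038, -0.0016, -0.0013,  0.0001]), 'joint_torque': array([ -0.0007, -44.0987, -17.7152,   0.0635,   0.0535,  -0.    ]), 'position': array([0.2589, 0.5681, 0.2217]), 'orientation': array([ 0.2123,  0.9772, -0.0009, -0.0004]), 'force': array([-0.1364,  0.6256, -0.1331]), 'torque': array([ 0.0454, -0.0278, -0.0098]), 'grip_force': 0.0, 'width': 0.08691863009616953}
0.0187
```

View pics/side0.png

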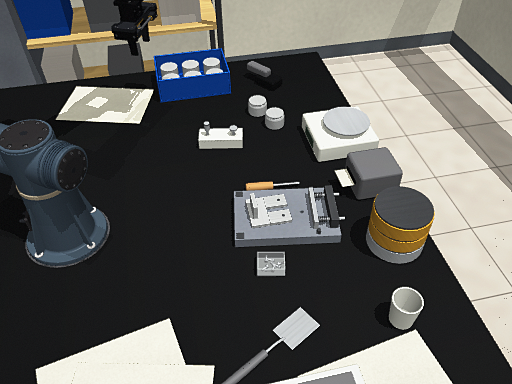

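View pics/top0.png

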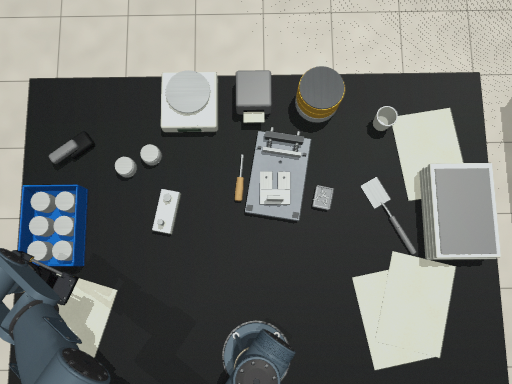

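The top view shows the jig around (278,175) and the stand around (166,212). The side view shows the pin's tall head near (207,128) on the stand's left and the plug near (233,130). I'll enlarge these areas next.

Run:
```python
import cv2,numpy as np
t=cv2.imread('pics/top0.png');s=cv2.imread('pics/side0.png')
c=lambda im,x,y,w,h,k:cv2.resize(im[y:y+h,x:x+w],None,fx=k,fy=k,interpolation=cv2.INTER_CUBIC)
a=c(t,240,122,80,100,4); b=c(s,225,175,120,75,4)   # 320x400, 480x300
d=c(t,140,180,53,60,3); e=c(s,190,115,60,40,4)  #159x180, 240x160
o=np.zeros((600,800,3),np.uint8)
o[:400,:320]=a;o[:300,320:800]=b;o[410:590,:159]=d;o[310:470,320:560]=e
cv2.imwrite('pics/crop0.png',o)
```

```text
(no output)
```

View pics/crop0.png

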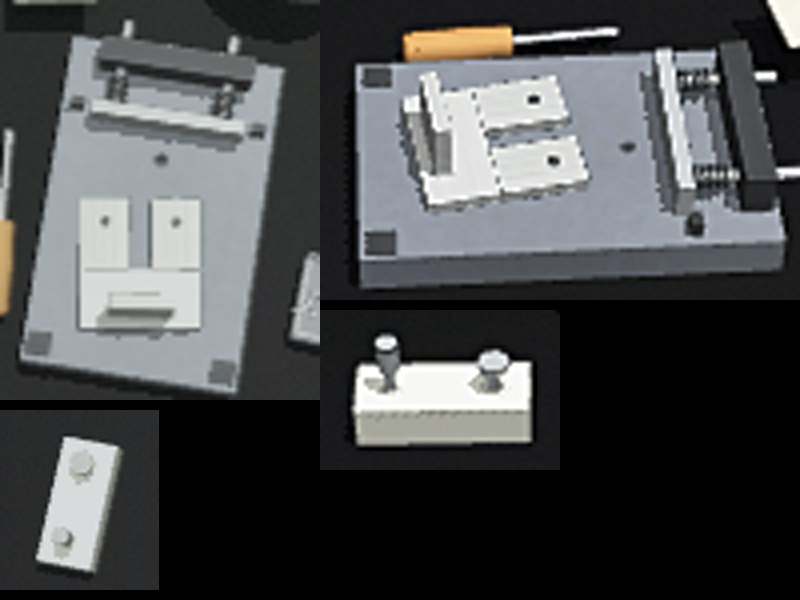

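The crops show the hole at about top (280.5,161.7) and side (302,211.7). The pin head's top is at about top (160.7,222.3) and side (206.5,123), and the plug is at the stand's far end. The rib is on the plate's robot side. Next I'll measure these to sub-pixel accuracy.

```bash
cat > h.py <<'E'
import numpy as np,cv2
from rig import r,cams
from scipy.spatial.transform import Rotation as R
np.set_printoptions(precision=4,suppress=True)
def ray(n,p):
    i=cams.camera_info(n);T=i['pose']
    d=T[:3,:3]@np.array([(p[0]-i['cx'])/i['fx'],-(p[1]-i['cy'])/i['fy'],-1]);return T[:3,3],d/np.linalg.norm(d)
def onz(n,p,z):
    o,d=ray(n,p);return o+d*(z-o[2])/d[2]
def tri(pt,ps):
    o1,d1=ray('top',pt);o2,d2=ray('side',ps)
    a,b=np.linalg.lstsq(np.c_[d1,-d2],o2-o1,rcond=None)[0]
    p,q=o1+a*d1,o2+b*d2;return (p+q)/2,np.linalg.norm(p-q)
def dark(g,x,y,w=3):   # sub-pixel centre of a dark spot near x,y
    p=g[y-w:y+w+1,x-w:x+w+1].astype(float);bg=np.median(p);m=np.clip(bg-10-p,0,None)
    v,u=np.mgrid[y-w:y+w+1,x-w:x+w+1];return np.array([(m*u).sum(),(m*v).sum()])/m.sum()
def go(p,yaw):   # tool delta (mm, deg) to TCP p, tool down, tool y axis at yaw+90 (mod 180)
    o=r.get_obs();R0=R.from_quat(o['orientation']);best=None
    for k in(0,np.pi):
        t=yaw+k;Rt=R.from_matrix(np.c_[[np.cos(t),np.sin(t),0],[np.sin(t),-np.cos(t),0],[0,0,-1]])
        rv=(R0.inv()*Rt).as_rotvec(degrees=True)
        if best is None or np.linalg.norm(rv)<np.linalg.norm(best):best=rv
    return R0.inv().apply(np.array(p)-o['position'])*1000,best
E
python3 - <<'E'
from h import *
t=cv2.imread('pics/top0.png');s=cv2.imread('pics/side0.png');g=cv2.cvtColor(t,6);gs=cv2.cvtColor(s,6)
ht,hs=dark(g,281,162),dark(gs,302,212);print('hole',ht,hs,onz('top',ht,.03),onz('side',hs,.03),tri(ht,hs))
# jig long edges in top view
L=[];Rr=[]
for y in range(145,205):
    row=g[y].astype(float)
    def edge(a,b,lv=70):
        for u in range(a,b,1 if b>a else -1):
            st=1 if b>a else -1
            if row[u]<lv<=row[u+st]: return u+st*(lv-row[u])/(row[u+st]-row[u])
    a=edge(244,275);b=edge(313,290)
    if a:L.append(onz('top',(a,y),.03)[:2])
    if b:Rr.append(onz('top',(b,y),.03)[:2])
for P in(L,Rr):
    P=np.array(P)
    f=cv2.fitLine(P.astype(np.float32),cv2.DIST_HUBER,0,1e-3,1e-3).ravel();f=f if f[0]>0 else np.r_[-f[:2],f[2:]]
    print('edge yaw',np.degrees(np.arctan2(f[1],f[0])),f[2:],len(P))
    n=np.array([-f[1],f[0]]);print(' hole dist',(onz('top',ht,.03)[:2]-f[2:])@n)
pt,ps=(160.7,222.3),(206.5,123)
print('pin',onz('top',pt,.081),onz('side',ps,.081),tri(pt,ps))
pt,ps=(167.3,198.3),(233.3,128.4)
print('plug',onz('top',pt,.061),onz('side',ps,.061),tri(pt,ps))
# plate: holes and mask
m=cv2.inRange(g,205,255);m[:155]=0;m[215:]=0;m[:,:255]=0;m[:,300:]=0
c=max(cv2.findContours(m,0,1)[0],key=cv2.contourArea);q=cv2.minAreaRect(c);B=cv2.boxPoints(q)
print('plate',q);[print(onz('top',b,.04)) for b in B]
for a,b in(((266,177),(279,200)),((284,177),(305,214))):pass
h1,h2=dark(g,266,177),dark(g,284,177);k1,k2=dark(gs,278,200),dark(gs,283,215)
for h in(h1,h2):print('ph top',h,onz('top',h,.04))
for k in(k1,k2):print('ph side',k,onz('side',k,.04))
print(go((0.5,0.2,0.3),0))
E
```

```text
hole [279.8223 161.4707] [301.5069 211.3241] [ 0.6265 -0.086   0.03  ] [ 0.6292 -0.0876  0.03  ] (array([ 0.6284, -0.0862,  0.0282]), np.float64(0.0027247657491582286))
edge yaw -9.703131 [0.5977 0.0116] 60
 hole dist -0.0913484903293126
edge yaw -9.720005 [ 0.6103 -0.1772] 60
 hole dist 0.09266773843097222
pin [0.4202 0.3005 0.081 ] [0.4256 0.3008 0.081 ] (array([0.4229, 0.3006, 0.0809]), np.float64(0.005399876734976926))
plug [0.5005 0.2848 0.061 ] [0.5071 0.2801 0.061 ] (array([0.5046, 0.2856, 0.0563]), np.float64(0.00669603988250123))
plate ((274.5, 187.5), (31.0, 29.0), 90.0)
[ 0.5891 -0.0188  0.04  ]
[ 0.588  -0.1153  0.04  ]
[ 0.4839 -0.113   0.04  ]
[ 0.4849 -0.0176  0.04  ]
ph top [265.7882 176.8235] [ 0.5725 -0.0378  0.04  ]
ph top [283.5407 177.1279] [ 0.5708 -0.0968  0.04  ]
ph side [277.9746 199.4276] [ 0.5747 -0.0383  0.04  ]
ph side [282.9131 214.7542] [ 0.5737 -0.0972  0.04  ]
(array([-372.0824, -235.0812,  -77.9857]), array([ -0.1067,  -0.0429, -24.5096]))
```

Run:
```python
from h import *
print(go((.423,.3006,.13),np.radians(-9.7)),go((.423,.3006,.0493),np.radians(-9.7)))
```

```text
(array([-260.344 , -175.1553,   91.9342]), array([ -0.1095,  -0.0336, -14.8096])) (array([-260.3709, -174.9968,  172.634 ]), array([ -0.1095,  -0.0336, -14.8096]))
```

step_arm(delta_pos=[[-26,-17.5,0],[-58,-39,5],[-90,-60,15],[-122,-82,30],[-154,-103,45],[-186,-125,60],[-218,-146,75],[-245,-164,85],[-260.3,-175,92],[-260.3,-175,92]], delta_rot=[[0,0,-2],[0,0,-4],[0,0,-6],[0,0,-8],[0,0,-10],[0,0,-12],[0,0,-14],[0,0,-14.8],[0,0,-14.8],[0,0,-14.8]], gripper=[0,0,0,0.2,0.2,0.3,0.3,0.3,0.3,0.3])

```text
clock: 0.93
position: [0.4246, 0.2979, 0.1288]
orientation: [0.087, 0.996, -0.001, -0.001]
force: [-1.6, -0.4, 0.2]
width: 0.0616
grip_force: 0.0
```

Run:
```python
from h import *
t=cams.grab_frame('top');s=cams.grab_frame('side')
print(r.get_obs());print(go((.423,.3006,.0493),np.radians(-9.7)))
a=cv2.resize(t[160:260,110:210],None,fx=4,fy=4,interpolation=2);b=cv2.resize(s[70:170,160:260],None,fx=4,fy=4,interpolation=2)
cv2.imwrite('pics/g1.png',np.hstack([a,b])[:,:,::-1])
```

```text
{'clock': 1.0333, 'qpos': array([ 0.4021,  0.5243,  1.7831,  0.0006,  0.8357, -0.9972]), 'dq': array([ 0.0388, -0.0159, -0.0095,  0.0044,  0.0008, -0.0002]), 'joint_torque': array([ -1.0397, -37.4186, -11.6825,  -0.0609,   0.0711,  -0.019 ]), 'position': array([0.4235, 0.3008, 0.1301]), 'orientation': array([ 0.0859,  0.9963, -0.0002, -0.0008]), 'force': array([0.4023, 0.3319, 0.4114]), 'torque': array([ 0.0162, -0.0468,  0.0237]), 'grip_force': 0.0, 'width': 0.06168898713370704}
(array([ 0.2936, -0.2793, 80.7978]), array([-0.0262, -0.0842, -0.1499]))
```

View pics/g1.png

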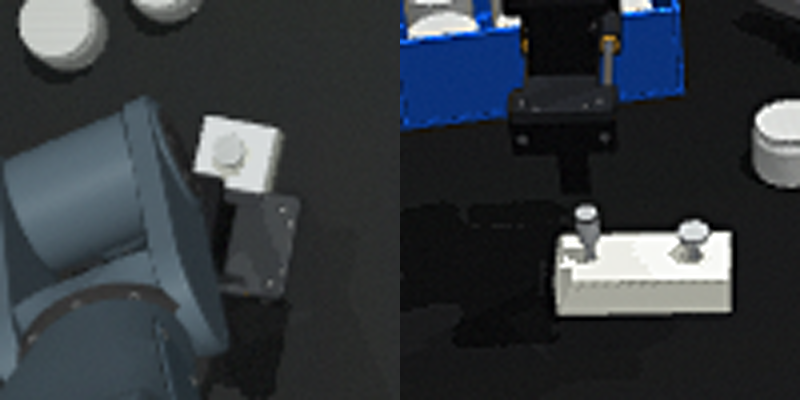

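The side crop shows the near fingertip's lower edge at about full-frame (203.8,117.7), above the pin top at (206.7,123). I'll check that offset before descending.

Run:
```python
from h import *
print(onz('side',(203.75,117.7),.13),r.get_obs()['position'], onz('side',(206.75,123),.081))
R0=R.from_quat(r.get_obs()['orientation']);print(R0.as_matrix())
```

```text
[0.4161 0.2633 0.13  ] [0.4235 0.3008 0.1301] [0.4264 0.3006 0.081 ]
[[-0.9853  0.1711 -0.0015]
 [ 0.1711  0.9853 -0.0002]
 [ 0.0015 -0.0005 -1.    ]]
```

step_arm(delta_pos=[[-1,0,25],[-1.5,0,55],[-1.5,0,75],[-1.5,0,80.5],[-1.5,0,80.5],[-1.5,0,80.5],[-1.5,0,80.5],[-1.5,0,80.5],[-1.5,0,80.5],[-1.5,0,80.5]], delta_rot=[[0,0,0],[0,0,0],[0,0,0],[0,0,0],[0,0,0],[0,0,0],[0,0,0],[0,0,0],[0,0,0],[0,0,0]], gripper=[0.3,0.3,0.3,0.3,1,1,1,1,1,1])

```text
clock: 1.87
position: [0.4255, 0.3015, 0.0509]
orientation: [0.085, 0.996, 0.0, 0.001]
force: [0.8, -0.4, 0.3]
width: 0.0289
grip_force: 0.0
```

step_arm(delta_pos=[[0,0,0],[0,0,0],[0,0,0],[0,0,0],[0,0,0],[0,0,0],[0,0,0],[0,0,0],[0,0,0],[0,0,0]], delta_rot=[[0,0,0],[0,0,0],[0,0,0],[0,0,0],[0,0,0],[0,0,0],[0,0,0],[0,0,0],[0,0,0],[0,0,0]], gripper=[1,1,1,1,1,1,1,1,1,1])

```text
clock: 2.7
position: [0.4253, 0.3014, 0.0503]
orientation: [0.085, 0.996, 0.0, 0.0]
force: [-0.2, 1.3, 5.8]
width: 0.0169
grip_force: 29.8
```

step_arm(delta_pos=[[0,0,-3],[0,0,-8],[0,0,-15],[0,0,-25],[0,0,-40],[0,0,-60],[0,0,-85],[0,0,-110],[0,0,-110],[0,0,-110]], delta_rot=[[0,0,0],[0,0,0],[0,0,0],[0,0,0],[0,0,0],[0,0,0],[0,0,0],[0,0,0],[0,0,0],[0,0,0]], gripper=[1,1,1,1,1,1,1,1,1,1])

```text
clock: 3.53
position: [0.4254, 0.3012, 0.1619]
orientation: [0.085, 0.996, 0.001, 0.001]
force: [-1.1, -0.5, -0.4]
width: 0.0174
grip_force: 29.9
```

Run:
```python
from h import *
print(go((.628,-.0865,.13),np.radians(-9.7)),r.get_obs())
```

```text
(array([-264.9246, -348.1168,   32.1322]), array([0.0758, 0.1554, 0.0037])) {'clock': 3.5333, 'qpos': array([ 0.4018,  0.4742,  1.7553, -0.0004,  0.9091, -0.9995]), 'dq': array([-0.0003,  0.0429,  0.0361,  0.0024, -0.0093, -0.0001]), 'joint_torque': array([  0.0475, -38.6668, -14.0714,   0.0105,   0.0715,   0.0004]), 'position': array([0.4254, 0.3012, 0.1619]), 'orientation': array([0.0845, 0.9964, 0.0005, 0.0014]), 'force': array([-1.1349, -0.5287, -0.3763]), 'torque': array([ 0.0399,  0.0178, -0.0248]), 'grip_force': 29.873172673840685, 'width': 0.01738161743085117}
```

step_arm(delta_pos=[[-10,-13,0],[-30,-40,0],[-53,-70,0],[-76,-100,0],[-99,-130,0],[-122,-160,0],[-145,-190,0],[-168,-220,0],[-191,-250,0],[-210,-276,0]], delta_rot=[[0,0,0],[0,0,0],[0,0,0],[0,0,0],[0,0,0],[0,0,0],[0,0,0],[0,0,0],[0,0,0],[0,0,0]], gripper=[1,1,1,1,1,1,1,1,1,1])

```text
clock: 4.37
position: [0.5851, -0.0087, 0.1585]
orientation: [0.085, 0.996, -0.0, -0.002]
force: [1.0, 0.1, -0.8]
width: 0.0173
grip_force: 29.9
```

step_arm(delta_pos=[[-15,-20,0],[-30,-40,5],[-42,-56,12],[-50,-66,22],[-55,-72,32],[-55,-72,42],[-55,-72,42],[-55,-72,42],[-55,-72,42],[-55,-72,42]], delta_rot=[[0,0,0],[0,0,0],[0,0,0],[0,0,0],[0,0,0],[0,0,0],[0,0,0],[0,0,0],[0,0,0],[0,0,0]], gripper=[1,1,1,1,1,1,1,1,1,1])

```text
clock: 5.2
position: [0.6274, -0.0854, 0.1186]
orientation: [0.084, 0.996, 0.0, 0.0]
force: [0.7, -0.3, -1.2]
width: 0.0171
grip_force: 29.9
```

Run:
```python
from h import *
t=cams.grab_frame('top');s=cams.grab_frame('side')
cv2.imwrite('pics/t2.png',t[:,:,::-1]);cv2.imwrite('pics/s2.png',s[:,:,::-1])
o=r.get_obs();print(o['position'],o['orientation'],o['width'])
b=cv2.resize(s[150:240,240:340],None,fx=5,fy=5,interpolation=2);a=cv2.resize(t[120:220,240:300],None,fx=4.5,fy=4.5,interpolation=2)
cv2.imwrite('pics/v2.png',np.hstack([a,b])[:,:,::-1])
```

```text
[ 0.6277 -0.0859  0.1189] [ 0.0841  0.9965 -0.0001  0.0006] 0.017252233498798765
```

View pics/v2.png

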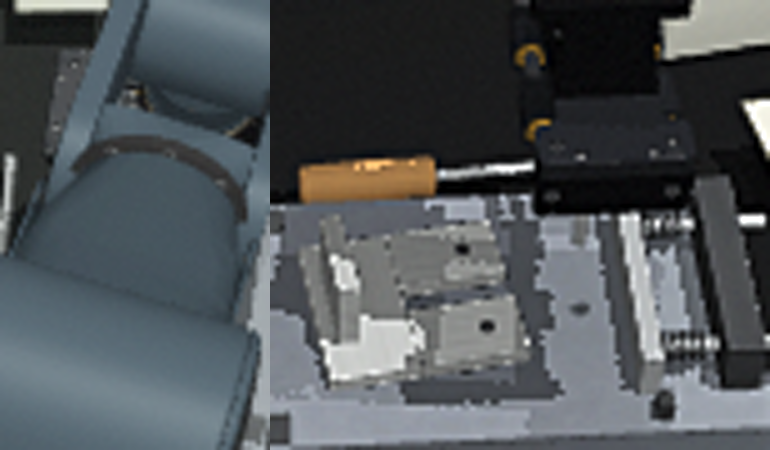

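step_arm(delta_pos=[[0,0,5],[0,0,15],[0,0,25],[0,0,32],[0,0,35],[0,0,35],[0,0,35],[0,0,35],[0,0,35],[0,0,35]], delta_rot=[[0,0,0],[0,0,0],[0,0,0],[0,0,0],[0,0,0],[0,0,0],[0,0,0],[0,0,0],[0,0,0],[0,0,0]], gripper=[1,1,1,1,1,1,1,1,1,1])

```text
clock: 6.13
position: [0.6278, -0.0866, 0.0835]
orientation: [0.085, 0.996, -0.0, 0.0]
force: [-0.5, 0.1, -0.4]
width: 0.0171
grip_force: 29.9
```

Run:
```python
from h import *
s=cams.grab_frame('side');cv2.imwrite('pics/s3.png',s[:,:,::-1])
o=r.get_obs();print(o['position'],o['orientation'],o['width'],o['force'])
cv2.imwrite('pics/v3.png',cv2.resize(s[180:225,280:330],None,fx=12,fy=12,interpolation=0)[:,:,::-1])
g=cv2.cvtColor(s,7);print(g[196:216,294:311])
```

```text
[ 0.6277 -0.0866  0.0835] [ 0.0847  0.9964 -0.0001  0.0004] 0.016912181739945274 [ 0.0681  0.3423 -0.7313]
[[ 17  24  17  18  19  19  17  18  18  16  14  14  15  16  17  10  13]
 [  9   5   6   5  10   8   7   9   7  10   9   6   7   9   9   8   9]
 [  7  11   8  10  11  12  10   7   9  10   8   7   7  10   5  10   9]
 [ 33  56  52  28   8  10   9   9   9  10  10  11   7   8   8   8   9]
 [ 32  54  51  15   7   9   5  11   9  11   7   8   9   8  10   7   5]
 [  5  21   3   2   9   8   7   4   5   6   6   6   6   7   8   8   6]
 [  4   6   5   1   4   7   3   6   9   8   3  14  14   5   8   6   3]
 [ 23  40  19  39  41  74  45  56  57  70  74 116 113  59  65  63  60]
 [ 82  81  87 158 152 152 108 119 116 131 151 143  72  74  81  77  71]
 [ 76  75  70  69  70 141 101 109 106 142 140 139 142  69  74  76  66]
 [ 74  73  77 148 142 138  97 108 104 140 137 138 140  67  74  76  68]
 [ 75  74  75 146 142 136  86 106  99 138 137 136 141  64  75  75  69]
 [ 74  74  72  72 143 139 126 106 117 137 137 137 138  66  74  75  70]
 [ 75  75  72  71  67  69 143 139 137 134 134 135 138  69  70  76  73]
 [ 75  73  73  72  73  67  76 127 110 123 137 133 139 143  68  76  74]
 [ 73  74  74  73  72  65  83  65  58  68 139 134 135 141  66  76  75]
 [ 76  75  73  74  73  75 111  79  65 102 138 133 136 137  64  74  75]
 [ 74  73  75  76  74  72  72 128 126 138 134 134 137 141  65  72  75]
 [ 75  73  74  75  75  74  74 145 140 133 132 135 133 139  66  70  73]
 [ 72  69  73  73  74  70  72 143 138 134 131 132 135 138 142  68  74]]
```

View pics/v3.png

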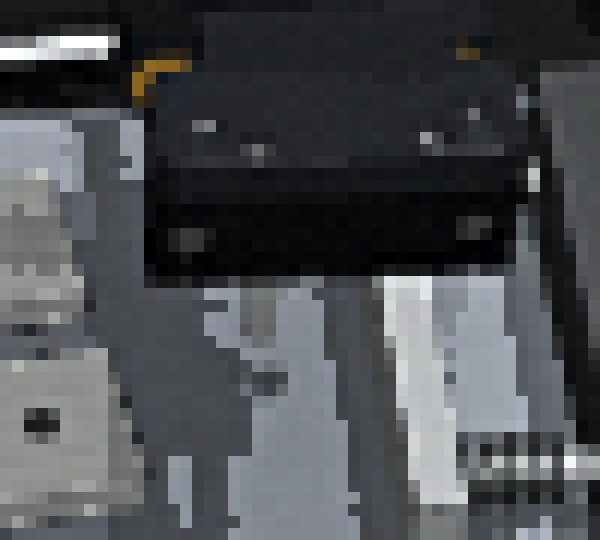

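The side crop shows the pin shank at columns 300–302, its foot ending near row 208.6, and the hole just below at (301.5,211.3). I'll compare the foot with the hole in this one view.

Run:
```python
from h import *
h=onz('side',(301.5,211.32),.03)
for f in((300.95,207.7),(300.95,208),(301.1,207.4)):
  for z in(.0432,):
    p=onz('side',f,z);print(p,h,(h-p)*1000)
i=cams.camera_info('side');T=np.linalg.inv(i['pose'])
for P in((.6277,-.0866,.0432),(.6277,-.0866,.03),(.6307,-.0866,.0432)):
    c=T@np.r_[P,1];print(i['cx']+i['fx']*c[0]/-c[2],i['cy']-i['fy']*c[1]/-c[2])
```

```text
[ 0.6274 -0.0859  0.0432] [ 0.6292 -0.0876  0.03  ] [  1.796   -1.7156 -13.2   ]
[ 0.6271 -0.087   0.0432] [ 0.6292 -0.0876  0.03  ] [  2.1055  -0.6373 -13.2   ]
[ 0.6281 -0.0849  0.0432] [ 0.6292 -0.0876  0.03  ] [  1.0866  -2.7031 -13.2   ]
301.1229890838935 207.86420732907268
300.8705010942352 211.14443314197484
302.18011381752547 207.68400964369079
```

step_arm(delta_pos=[[-1.9,-0.9,0],[-1.9,-0.9,3],[-1.9,-0.9,6],[-1.9,-0.9,9],[-1.9,-0.9,11],[-1.9,-0.9,12.5],[-1.9,-0.9,14],[-1.9,-0.9,15.5],[-1.9,-0.9,17],[-1.9,-0.9,17]], delta_rot=[[0,0,0],[0,0,0],[0,0,0],[0,0,0],[0,0,0],[0,0,0],[0,0,0],[0,0,0],[0,0,0],[0,0,0]], gripper=[1,1,1,1,1,1,1,1,1,1])

```text
clock: 7.02
position: [0.629, -0.0877, 0.0657]
orientation: [0.085, 0.996, 0.0, -0.0]
force: [0.3, 0.3, -0.8]
width: 0.0172
grip_force: 29.9
```

No contact force with the foot about 5 mm below the bed surface, so it's in the hole. I'll push it home.

step_arm(delta_pos=[[0,0,3],[0,0,6],[0,0,9],[0,0,12],[0,0,15],[0,0,18],[0,0,19.5],[0,0,21],[0,0,22],[0,0,22]], delta_rot=[[0,0,0],[0,0,0],[0,0,0],[0,0,0],[0,0,0],[0,0,0],[0,0,0],[0,0,0],[0,0,0],[0,0,0]], gripper=[1,1,1,1,1,1,1,1,1,1])

```text
clock: 7.85
position: [0.6297, -0.0878, 0.0453]
orientation: [0.085, 0.996, -0.0, 0.001]
force: [-0.8, 0.2, 5.8]
width: 0.017
grip_force: 29.8
```

step_arm(delta_pos=[[0,0,1],[0,0,2],[0,0,3],[0,0,3],[0,0,3],[0,0,3],[0,0,2],[0,0,1],[0,0,0],[0,0,0]], delta_rot=[[0,0,0],[0,0,0],[0,0,0],[0,0,0],[0,0,0],[0,0,0],[0,0,0],[0,0,0],[0,0,0],[0,0,0]], gripper=[1,1,1,1,1,1,1,1,1,1])

```text
clock: 8.68
position: [0.63, -0.0876, 0.0452]
orientation: [0.085, 0.996, 0.0, 0.001]
force: [-0.6, 1.9, 7.2]
width: 0.0169
grip_force: 29.9
```

step_arm(delta_pos=[[0,0,0],[0,0,0],[0,0,0],[0,0,0],[0,0,0],[0,0,0],[0,0,0],[0,0,0],[0,0,0],[0,0,0]], delta_rot=[[0,0,0],[0,0,0],[0,0,0],[0,0,0],[0,0,0],[0,0,0],[0,0,0],[0,0,0],[0,0,0],[0,0,0]], gripper=[0.6,0.6,0.6,0.6,0.6,0.6,0.6,0.6,0.6,0.6])

```text
clock: 9.52
position: [0.6292, -0.0877, 0.044]
orientation: [0.085, 0.996, -0.0, -0.0]
force: [0.6, 0.5, -0.0]
width: 0.0344
grip_force: 0.0
```

step_arm(delta_pos=[[0,0,-10],[0,0,-30],[0,0,-60],[0,0,-90],[0,0,-110],[20,0,-120],[50,0,-120],[80,0,-120],[100,0,-120],[100,0,-120]], delta_rot=[[0,0,0],[0,0,0],[0,0,0],[0,0,0],[0,0,0],[0,0,0],[0,0,0],[0,0,0],[0,0,0],[0,0,0]], gripper=[0.6,0.6,0.6,0.3,0.3,0.3,0.3,0.3,0.3,0.3])

```text
clock: 10.35
position: [0.5252, -0.069, 0.1645]
orientation: [0.085, 0.996, 0.001, -0.003]
force: [-0.4, 0.3, -0.5]
width: 0.0605
grip_force: 0.0
```

Run:
```python
from h import *
s=cams.grab_frame('side');cv2.imwrite('pics/s4.png',s[:,:,::-1]);t=cams.grab_frame('top');cv2.imwrite('pics/t4.png',t[:,:,::-1])
o=r.get_obs();print(o['position'],o['qpos'],o['width'],o['force'])
g=cv2.cvtColor(s,7)
for k in(dark(g,278,200),dark(g,283,215)):print('ph side',k,onz('side',k,.04))
a=cv2.resize(s[160:250,230:350],None,fx=5,fy=5,interpolation=2)
cv2.imwrite('pics/v4.png',a[:,:,::-1])
```

```text
[ 0.5309 -0.071   0.1651] [-0.3416  0.4862  1.7167  0.0001  0.9366 -1.7428] 0.06098877056622479 [ 0.4624 -0.8051  0.4119]
ph side [277.9754 199.4611] [ 0.5747 -0.0385  0.04  ]
ph side [282.7528 214.6907] [ 0.5733 -0.0969  0.04  ]
```

View pics/v4.png

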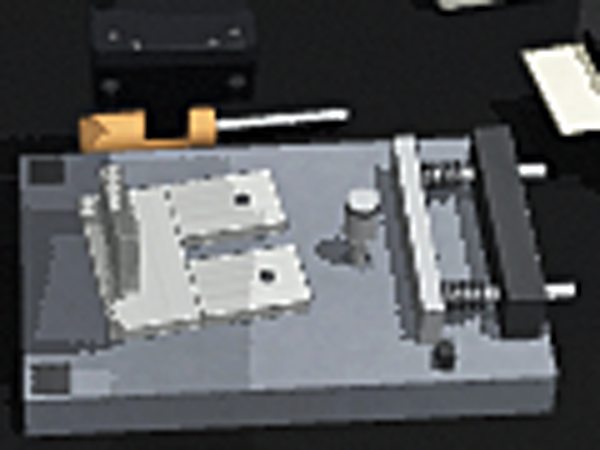

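The pin stands fully seated and upright at about (360,215) in the crop, and the plate is undisturbed. Next is the rib.

Run:
```python
from h import *
t=cv2.imread('pics/top0.png');g=cv2.cvtColor(t,6)
print(g[192:206,262:292])
print('rib top',onz('top',(274.2,197),.085))
print(go((.4995,-.0666,.165),np.radians(88.7)),go((.4995,-.0666,.0513),np.radians(88.7)))
```

```text
[[217 217 217 217 217 217 216 217 217 217 217 217 217 217 217 217 217 218
  218 218 218 217 217 218 218 218 218 218 155 165]
 [217 217 217 217 217 217 217 217 217 218 218 217 218 217 218 217 218 218
  218 217 218 218 218 217 217 218 217 218 155 165]
 [216 216 217 217 217 217 217 217 217 216 217 217 217 217 217 217 217 217
  217 216 216 217 217 217 217 217 217 217 154 164]
 [217 216 217 217 217 187 196 200 198 198 198 183 181 182 181 182 182 181
  214 218 218 218 218 218 218 218 218 218 153 163]
 [217 217 217 217 217 192 212 216 216 216 216 216 216 216 217 216 216 216
  218 218 218 218 217 217 217 217 217 218 153 162]
 [218 218 218 218 218 188 207 210 210 211 211 211 211 211 212 213 213 213
  214 214 214 215 218 217 218 218 218 218 153 163]
 [217 217 217 218 198 185 208 211 211 211 212 211 212 212 212 213 213 213
  214 213 213 215 217 218 218 217 217 218 153 162]
 [218 218 218 218 164 114 110 110 111 112 113 115 117 118 118 122 129 129
  132 132 133 165 214 217 218 218 218 217 154 164]
 [218 218 218 175 146 103  95  95  95  95  94  95  96  95  96  95  97  97
   95  95  95 175 214 218 218 218 218 218 155 165]
 [216 217 174 159 158 145 143 144 143 143 131 129 129 129 129 129 128 129
  117 114 151 197 216 218 217 217 218 218 155 166]
 [217 218 172 161 161 161 160 161 160 160 160 160 159 159 159 160 160 160
  159 159 211 217 217 217 217 217 216 217 154 166]
 [217 216 175 165 167 167 167 166 167 167 167 167 167 161 160 160 160 160
  161 211 218 218 217 218 218 217 217 217 154 165]
 [109 107 102 100  84  82  82  83  84  85  86  86  86  87  86  98 102 109
  112 113 115 114 114 114 111 111 111 106 162 170]
 [169 167 126 116 113 114 114 114 115 115 116 114 116 114 115 116 115 116
  116 161 167 126 117 116 115 163 168 169 170 169]]
rib top [ 0.4976 -0.0628  0.085 ]
(array([31.6938, -1.0129,  0.0319]), array([ 0.07  ,  0.1105, 81.5803])) (array([ 31.9294,  -0.978 , 113.7317]), array([ 0.07  ,  0.1105, 81.5803]))
```

step_arm(delta_pos=[[5,0,0],[10,0,0],[15,0,0],[20,-0.5,0],[25,-1,0],[30,-1,0],[31.3,-1,10],[31.3,-1,20],[31.3,-1,30],[31.3,-1,30]], delta_rot=[[0,0,7],[0,0,14],[0,0,21],[0,0,28],[0,0,35],[0,0,42],[0,0,49],[0,0,56],[0,0,63],[0,0,70]], gripper=[0.3,0.3,0.3,0.3,0.3,0.3,0.3,0.3,0.3,0.3])

```text
clock: 11.28
position: [0.5008, -0.067, 0.1329]
orientation: [0.643, 0.766, -0.0, -0.0]
force: [-0.1, 0.2, 0.8]
width: 0.0608
grip_force: 0.0
```

step_arm(delta_pos=[[0,0,0],[0,0,0],[0,0,0],[0,0,0],[0,0,0],[0,0,0],[0,0,0],[0,0,0],[0,0,0],[0,0,0]], delta_rot=[[0,0,6],[0,0,11.6],[0,0,11.6],[0,0,11.6],[0,0,11.6],[0,0,11.6],[0,0,11.6],[0,0,11.6],[0,0,11.6],[0,0,11.6]], gripper=[0.3,0.3,0.3,0.3,0.3,0.3,0.3,0.3,0.3,0.3])

```text
clock: 12.12
position: [0.4996, -0.0666, 0.1341]
orientation: [0.715, 0.699, 0.0, 0.0]
force: [1.2, 0.3, 0.1]
width: 0.0608
grip_force: 0.0
```

Run:
```python
from h import *
print(r.get_obs()['position'],r.get_obs()['qpos'],go((.5,-.067,.0513),np.radians(88.7)))
```

```text
[ 0.4996 -0.0666  0.1341] [-0.3545  0.5012  1.8188 -0.      0.8215 -0.3319] (array([-0.4296,  0.4116, 82.7765]), array([0.0005, 0.0003, 0.0039]))
```

step_arm(delta_pos=[[0,0.4,15],[0,0.4,35],[0,0.4,55],[0,0.4,70],[0,0.4,79],[0,0.4,82.5],[0,0.4,82.5],[0,0.4,82.5],[0,0.4,82.5],[0,0.4,82.5]], delta_rot=[[0,0,0],[0,0,0],[0,0,0],[0,0,0],[0,0,0],[0,0,0],[0,0,0],[0,0,0],[0,0,0],[0,0,0]], gripper=[0.3,0.3,0.3,0.3,0.3,0.3,0.3,0.3,0.7,0.8])

```text
clock: 12.95
position: [0.5006, -0.0668, 0.0524]
orientation: [0.715, 0.699, 0.0, 0.001]
force: [-0.4, 0.6, 0.8]
width: 0.0545
grip_force: 0.0
```

step_arm(delta_pos=[[0,0,0],[0,0,0],[0,0,0],[0,0,0],[0,0,0],[0,0,0],[0,0,0],[0,0,0],[0,0,0],[0,0,0]], delta_rot=[[0,0,0],[0,0,0],[0,0,0],[0,0,0],[0,0,0],[0,0,0],[0,0,0],[0,0,0],[0,0,0],[0,0,0]], gripper=[0.8,0.85,0.9,0.95,1,1,1,1,1,1])

```text
clock: 13.78
position: [0.5002, -0.0666, 0.0515]
orientation: [0.715, 0.699, 0.0, 0.0]
force: [1.1, 0.8, 0.4]
width: 0.0114
grip_force: 30.0
```

Run:
```python
from h import *
s=cams.grab_frame('side');cv2.imwrite('pics/s5.png',s[:,:,::-1])
o=r.get_obs();print(o['position'],o['width'],o['force'],o['grip_force'])
g=cv2.cvtColor(s,7)
for k in(dark(g,278,200),dark(g,283,215)):print('ph side',k,onz('side',k,.04))
cv2.imwrite('pics/v5.png',cv2.resize(s[150:250,230:350],None,fx=5,fy=5,interpolation=2)[:,:,::-1])
```

```text
[ 0.5002 -0.0666  0.0516] 0.011889768891831099 [ 0.7135 -0.1055  0.2104] 30.000126231461763
ph side [277.4906 199.8539] [ 0.573  -0.0396  0.04  ]
ph side [282.6433 214.7367] [ 0.573 -0.097  0.04 ]
```

View pics/v5.png

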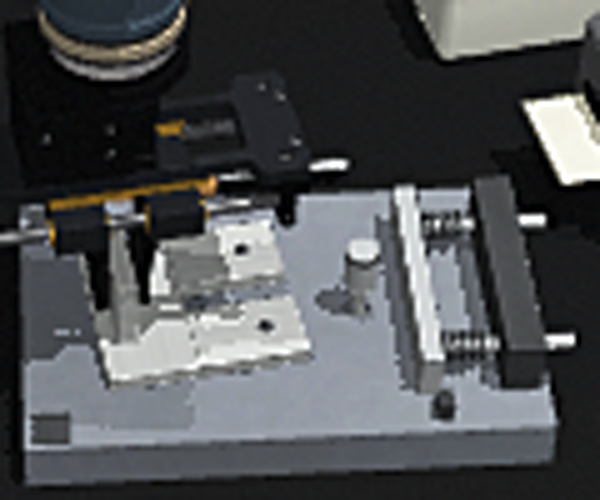

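The rib is pinched at about (120,290) in the crop, with the plate flat and its centreline through the TCP. Next I'll square it to the jig and start it forward.

```bash
cat >> h.py <<'E'
ya=np.radians(-9.71);ex=np.array([np.cos(ya),np.sin(ya)]);ey=np.array([-ex[1],ex[0]]);pin=np.array([.6295,-.0877])
W=lambda x,y=0,z=.0516:np.r_[pin+(x-.045)*ex+y*ey,z]
def injig():
    d=r.get_obs()['position'][:2]-pin;return 45+1000*d@ex,1000*d@ey
E
python3 - <<'E'
from h import *
print(injig(),go(W(-.08),ya+np.pi/2),go(W(-.04),ya+np.pi/2),go(W(-.025),ya+np.pi/2))
E
```

```text
(np.float64(-86.01115527983751), np.float64(-1.0201551865984275)) (array([ 0.1312,  6.0957, -0.0282]), array([0.0203, 0.0032, 8.399 ])) (array([-5.7114, 45.6667, -0.0139]), array([0.0203, 0.0032, 8.399 ])) (array([-7.9024, 60.5058, -0.0086]), array([0.0203, 0.0032, 8.399 ]))
```

step_arm(delta_pos=[[0,2,0],[0,4,0],[0.1,6,0],[0.1,6.1,0],[-0.8,12,0],[-2,21,0],[-3.4,30,0],[-4.7,39,0],[-5.7,45.7,0],[-5.7,45.7,0]], delta_rot=[[0,0,3],[0,0,6],[0,0,8.4],[0,0,8.4],[0,0,8.4],[0,0,8.4],[0,0,8.4],[0,0,8.4],[0,0,8.4],[0,0,8.4]], gripper=[1,1,1,1,1,1,1,1,1,1])

```text
clock: 14.67
position: [0.5479, -0.074, 0.0516]
orientation: [0.764, 0.645, 0.001, 0.001]
force: [0.7, -0.3, 1.8]
width: 0.0116
grip_force: 30.0
```

Run:
```python
from h import *
s=cams.grab_frame('side');cv2.imwrite('pics/s6.png',s[:,:,::-1])
o=r.get_obs();print(o['position'],o['width'],o['force'],o['torque'],injig(),go(W(-.026),ya+np.pi/2))
cv2.imwrite('pics/v6.png',cv2.resize(s[160:240,250:350],None,fx=7,fy=7,interpolation=2)[:,:,::-1])
```

```text
[ 0.5478 -0.074   0.0516] 0.011537043608328117 [ 1.0472  0.0195 -0.4705] [-0.0615 -0.0736  0.0114] (np.float64(-37.80258318151962), np.float64(-0.3017793725843062)) (array([ 0.3007, 11.8025,  0.0437]), array([0.2352, 0.0288, 0.0052]))
```

View pics/v6.png

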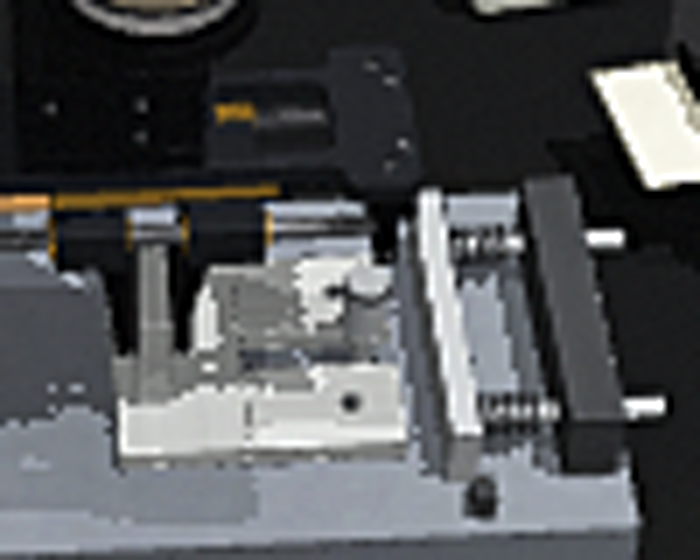

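The fork now straddles the pin, with its ends parallel to and about 12 mm short of the backstop. I'll slide up to near contact slowly.

step_arm(delta_pos=[[0.3,2,0],[0.3,4,0],[0.3,6,0],[0.3,8,0],[0.3,10,0],[0.3,12,0],[0.3,14,0],[0.3,16,0],[0.3,17,0],[0.3,17,0]], delta_rot=[[0,0,0],[0,0,0],[0,0,0],[0,0,0],[0,0,0],[0,0,0],[0,0,0],[0,0,0],[0,0,0],[0,0,0]], gripper=[1,1,1,1,1,1,1,1,1,1])

```text
clock: 15.55
position: [0.5605, -0.0751, 0.0516]
orientation: [0.764, 0.645, -0.001, -0.002]
force: [-5.0, 1.5, 5.9]
width: 0.0118
grip_force: 30.0
```

```bash
cat > m.py <<'E'
from h import *
import sys
o=[]
for k in range(4): cams.grab_frame('side');o.append(r.get_obs())
f=np.mean([x['force'] for x in o],0);q=np.mean([x['torque'] for x in o],0)
print(injig(),'Fx',f[:2]@ex,'Fy',f[:2]@ey,'Fz',f[2],'tq',q,o[-1]['position'],o[-1]['width'])
s=cams.grab_frame('side');cv2.imwrite(f'pics/{sys.argv[1]}.png',s[:,:,::-1])
cv2.imwrite(f'pics/v_{sys.argv[1]}.png',cv2.resize(s[170:240,270:350],None,fx=9,fy=8,interpolation=2)[:,:,::-1])
E
python3 m.py a
```

```text
(np.float64(-25.14264959879587), np.float64(0.7190153575197871)) Fx -4.4683680988548 Fy 0.16952395700812126 Fz 5.1561646532941285 tq [-0.0126  0.6357 -0.0013] [ 0.5605 -0.0752  0.0516] 0.011761827935613735
```

step_arm(delta_pos=[[0,1,0],[0,2,0],[0,3,0],[0,4,0],[0,5,0],[0,6,0],[0,6,0],[0,6,0],[0,6,0],[0,6,0]], delta_rot=[[0,0,0],[0,0,0],[0,0,0],[0,0,0],[0,0,0],[0,0,0],[0,0,0],[0,0,0],[0,0,0],[0,0,0]], gripper=[1,1,1,1,1,1,1,1,1,1])

```text
clock: 16.63
position: [0.5635, -0.0756, 0.0515]
orientation: [0.764, 0.645, -0.003, -0.004]
force: [-9.1, 0.7, 10.6]
width: 0.0119
grip_force: 30.1
```

```bash
python3 m.py b
```

```text
(np.float64(-22.043271956184853), np.float64(0.8244256593718761)) Fx -9.606455805429434 Fy -1.3260439370908408 Fz 9.180340165027646 tq [-0.0703  1.2515 -0.0431] [ 0.5636 -0.0756  0.0515] 0.011705755823029643
```

step_arm(delta_pos=[[0,0,-0.5],[0,0,-1],[0,0,-1.5],[0,1,-1.5],[0,2,-1.5],[0,3,-1.5],[0,4,-1.5],[0,5,-1.5],[0,5,-1.5],[0,5,-1.5]], delta_rot=[[0,0,0],[0,0,0],[0,0,0],[0,0,0],[0,0,0],[0,0,0],[0,0,0],[0,0,0],[0,0,0],[0,0,0]], gripper=[1,1,1,1,1,1,1,1,1,1])

```text
clock: 17.72
position: [0.5681, -0.0764, 0.052]
orientation: [0.764, 0.645, -0.003, -0.005]
force: [-9.4, 0.7, 3.6]
width: 0.0119
grip_force: 30.0
```

```bash
python3 m.py c
python3 - <<'E'
from h import *
print(R.from_quat(r.get_obs()['orientation']).as_matrix()[:,2], go(W(-.013),ya+np.pi/2))
# backstop near-end top edges in side view: row profile along the bar, before and now
for n in('side0','a','b','c'):
    g=cv2.cvtColor(cv2.imread(f'pics/{n}.png'),6).astype(float);u=[]
    for y in range(206,222):
        row=g[y,300:330];m=np.clip(row-175,0,None)
        x=np.arange(300,330);i=row.argmax();w=slice(max(i-4,0),i+5);u.append((m[w]*x[w]).sum()/max(m[w].sum(),1))
    print(n,np.round(u,1))
E
```

```text
(np.float64(-17.437899801461178), np.float64(0.8210592849652502)) Fx -8.744277284337267 Fy -0.9152335325621543 Fz 3.1243999463902563 tq [-0.0987  1.3366 -0.0223] [ 0.5681 -0.0764  0.052 ] 0.011805723833000022
[-0.0107  0.0029 -0.9999] (array([-0.8234,  4.3889,  0.3295]), array([-0.6323, -0.0594,  0.028 ]))
side0 [313.4 313.3 314.  314.2 314.4 314.4 314.4 314.5 315.5 315.4 315.4 315.4
 325.7 315.5 316.  316.6]
a [312.9 313.4 314.  314.2 314.4 314.4 301.5 301.4 301.4 301.7 314.7 315.4
 325.7 302.2 307.3 316.6]
b [314.6 314.5 314.8 315.2 315.4 315.6 302.4 302.4 302.3 316.6 316.4 315.6
 315.6 316.5 309.3 317.7]
c [316.8 316.4 316.7 316.6 317.  317.3 304.5 317.4 304.5 303.5 317.9 318.5
 325.3 317.6 318.4 319.1]
```

View pics/v_c.png

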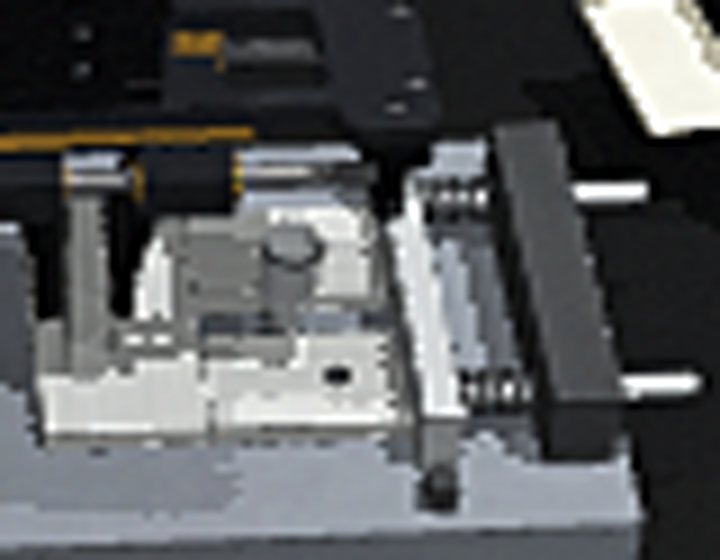

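The crop shows the fork ends flush on the backstop along their whole width, with the pin head clear above the slot and the face not yet level with the middle of the near index block at (438,487). The backstop's image shift of 2.7 px is about 7.5 mm, which agrees with the TCP reading. About 4.5 mm to go, and I'll level the tool slightly at the same time.

step_arm(delta_pos=[[0,0.5,0],[0,1,-0.3],[0,1.5,-0.5],[0,2,-0.5],[0,2.5,-0.5],[0,3,-0.5],[0,3.5,-0.5],[0,4,-0.5],[0,4.5,-0.5],[0,4.5,-0.5]], delta_rot=[[-0.1,0,0],[-0.2,0,0],[-0.3,0,0],[-0.4,0,0],[-0.5,0,0],[-0.6,0,0],[-0.7,0,0],[-0.7,0,0],[-0.7,0,0],[-0.7,0,0]], gripper=[1,1,1,1,1,1,1,1,1,1])

```text
clock: 18.8
position: [0.57, -0.0766, 0.0517]
orientation: [0.764, 0.645, -0.001, -0.002]
force: [-11.2, -1.1, 2.1]
width: 0.0115
grip_force: 30.0
```

```bash
cat > n.py <<'E'
from h import *
import sys
print(R.from_quat(r.get_obs()['orientation']).as_matrix()[:,2], go(W(-.013),ya+np.pi/2))
def prof(n):
    g=cv2.cvtColor(cv2.imread(f'pics/{n}.png'),6).astype(float);u=[]
    for y in(206,207,208,209,210,211,216,217,221):
        row=g[y,308:324];m=np.clip(row-175,0,None);u.append((m*np.arange(308,324)).sum()/max(m.sum(),1))
    return np.array(u)
print(np.round(prof(sys.argv[1])-prof('side0'),1))
E
python3 m.py d; python3 n.py d;python3 n.py c
```

```text
(np.float64(-15.518794726342442), np.float64(0.8617856679174394)) Fx -11.942803815349478 Fy -2.092154402082129 Fz 2.3431001927266957 tq [-0.2063  1.9436 -0.0415] [ 0.57   -0.0766  0.0517] 0.011713717501000757
[-0.0045  0.0021 -1.    ] (array([-0.8747,  2.5639,  0.0509]), array([-0.273 , -0.0753,  0.0495]))
[ 1.9  3.9  3.6  3.1  3.3  3.   0.5  0.3 -1.8]
[-0.0045  0.0021 -1.    ] (array([-0.8747,  2.5639,  0.0509]), array([-0.273 , -0.0753,  0.0495]))
[ 2.2  3.1  2.7  2.3  2.6  2.9 -0.8  0.1 -2. ]
```

step_arm(delta_pos=[[0,0.5,0],[0,1,-0.1],[0,1.5,-0.2],[0,2,-0.3],[0,2.5,-0.3],[0,3,-0.3],[0,3.5,-0.3],[0,3.5,-0.3],[0,3.5,-0.3],[0,3.5,-0.3]], delta_rot=[[0,0,0],[-0.1,0,0],[-0.2,0,0],[-0.3,0,0],[-0.4,0,0],[-0.4,0,0],[-0.4,0,0],[-0.4,0,0],[-0.4,0,0],[-0.4,0,0]], gripper=[1,1,1,1,1,1,1,1,1,1])

```text
clock: 19.88
position: [0.5714, -0.0769, 0.0516]
orientation: [0.764, 0.645, -0.0, -0.001]
force: [-14.9, -0.3, 2.7]
width: 0.0117
grip_force: 30.0
```

```bash
python3 m.py e; python3 n.py e
```

```text
(np.float64(-14.056170273511945), np.float64(0.8975166456832376)) Fx -14.258794434630833 Fy -2.3710660578644327 Fz 3.3863552290309067 tq [-0.267   2.4544 -0.0585] [ 0.5714 -0.0769  0.0516] 0.012007249796785496
[-0.0019  0.0018 -1.    ] (array([-0.8692,  1.0576, -0.0249]), array([-0.1249, -0.083 ,  0.0675]))
[ 2.9  4.   3.8  4.2  4.2  3.2  1.6  2.  -1.2]
```

View pics/v_e.png

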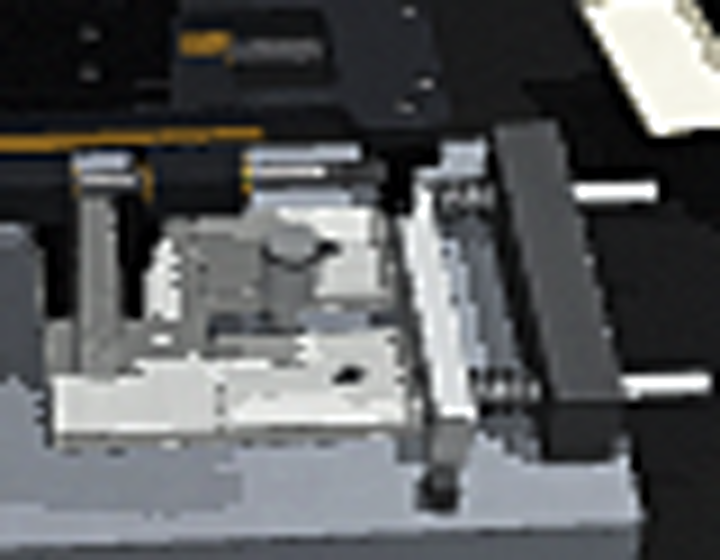

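The face is pushed back level with the index block at (438,487), with both fork ends flush and the pin standing in the slot. The image shift and the TCP both give about 11 mm, and the push reads 14 N including about 2–3 N of friction. That leaves the backstop pressed with roughly the wanted force, well short of the end stop, so I'm handing in.

```bash
python3 -c "
from rig import r
print(r.get_obs()['force'],r.sign_off())"
```

```text
the job is handed in; nothing more can be done
[-13.8620642    0.2141982    3.20100342] None
```

The pin is fully seated in the bed hole and released; the plate is held squarely against the backstop, pushed back about 11 mm (roughly 11–12 N, estimated from arm position, camera and wrist force), and the job was handed in at about 20 s.

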